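# Free the jammed spacers on the pump bed

## Robot

A 6-joint arm with a two-finger parallel gripper is mounted at the origin on the work surface. World frame = base frame: x ahead of the robot, y to its left, z up, the work surface at z = 0. Lengths are in m, angles in rad, forces in N, time in s.
With the tool pointing down it reaches from about 0.4 to 0.825 m from the base axis. Payload 7 kg.
Tool frame: the origin (TCP) lies midway between the tips of the shut fingers; the grasp point (between the pads) lies arm.hold_point_z behind it (arm.hold_point_z is the distance from the TCP to the grasp point, in m); z points along the fingers, y is the line along which they close (so a half turn about z gives the same grasp; the last joint's range is limited). The gripper opens to 88 mm and grips with 3 to 60 N. Pads are 19 mm wide; open, the fingers measure 130 mm over their backs; the gripper's body (78 mm by 193 mm) begins 47 mm behind the grasp point.
Start: joints at [-0.827, 0.359, 0.012, 0, -1.224, -0.288], TCP at [0.297, -0.606, 0.227] pointing down, gripper open.
Joint ranges: [-3.07, 3.07], [-1.43, 2.12], [-1.02, 1.25], [-3.03, 1.67], [-3.05, -0], [-3.03, 3.03]. Speed limits (rad/s): [2.39, 2.39, 3.01, 3.14, 3.14, 3.14].

## Interface

Orientations are given as [roll, pitch, yaw] about the fixed x, y, z axes, in that order (R = Rz(yaw) Ry(pitch) Rx(roll)).
In Python, from station import arm gives the robot as it stands.
- The arm moves only by the shell command python3 -m crank 'ROWS' [OPENING] [FORCE]. ROWS is JSON, a list that holds one entry, the list of rows, each a list of 4 numbers: the shift along the tool's x, y, z in units of 25 mm (1.0 is 25 mm), then the turn about the tool's z in units of 5 degrees (1.0 is 5 degrees). A call has 1 to 12 rows; each row is the pose to reach, as a shift and turn from the pose commanded when the call began, along the tool's axes at that moment; what a row does not reach only later rows make up. A row lasts 1/8 s, in which the tool goes at most 62.5 mm and 10.7 degrees, less where a joint would pass 70% of its speed; a pose out of reach is approached as far as the arm can. A call with a gripper value outside its range is refused whole. OPENING is the closure, from 0 (fully open) to 1 (shut), set as the call begins (- or left out, the last holds). The fingers move at their own pace and stop on an object; FORCE is the grip in N (left out, the last holds). Time passes only in rows, so rows that repeat a pose let the fingers close. It gives the time, the measured TCP pose, the force, the opening and the grip force at its end, in the units of the state.
- arm.get_state(): the state, without advancing time (a new reading comes with each control period).
- arm.grab_frame(name): name is "side" or "top"; returns (picture, depth): 384x512x3 uint8, red, green, blue; 384x512 float32, m along the optical axis (not along the pixel's ray), 0 where there is no reading.
- arm.get_calibration(name): a dict with "mtx" (3x3 intrinsics, pixels), "k1" (the pictures are not rectified: a ray, as slopes to the right and down, at radius r is drawn at 1 + k1 r^2 times it, then the intrinsics apply), "R" (3x3) and "t" (3): a world point X has camera coordinates R X + t. Camera axes: x right, y down, z forward; pixel columns grow to the right and rows downward; lengths in m; the calibration is good to about 2 mm. A picture is of the moment at which its call begins. get_calibration takes no time and is no camera call.
- arm.job_done(): hands the job in; it is judged then, once.
Trained networks look in the newest picture that a camera, given by its name, has taken for a name from the list of things; names that differ only in an ending like _2 or _b are one class to them, and where a whole thing is asked for, a point or a joint stands for the part that bears it (a point fixed in the world has none). Each returns a list of dicts, best first, with "score" (0 to 1); they miss things now and then, are a little off and sometimes report something else, mostly with a low value. They report only what shows in the picture. A call takes as long as a camera call.
- arm.recognise(thing, camera): "extent" ([left, top, width, height] in pixels, round what is visible of it).
- arm.trace(thing, camera): "mask" (384x512 bool, what is visible of it) and "extent" ([left, top, width, height] in pixels, round what is visible of it).
The state is a dict: "t": time; "q": joint angles; "qd": joint speeds; "joint_efforts": joint torques, N m; "eef_pos": TCP position; "ee_rot": TCP orientation; "force": force on the tool from outside, world axes, zero at the start; "moment": the same for the moment, N m; "width": finger opening in m; "gripper_force": force on a finger pad.
Only numpy, scipy, OpenCV 4.12 (cv2) and the standard library are available. Lean on these libraries where they do the work, as an engineer would, in place of code of your own. Each camera call takes 0.05 s, during which the arm holds its last target. There are 200 camera calls.

## Task

Service the liquid-cooling test bench: first vent the line by pulling the spring sleeve of the fixed quick coupler right back towards its manifold and letting it snap forward by itself, then lift the reservoir canister by its handle off its stand and set it down upright on the round cork mat beside. Then hold the wooden block and with it knock every jammed grey spacer (three or four of them) sideways along its channel until it is clear of the clamp walls (do not touch a spacer with the fingers before it is clear), lift the spacers out and lay them all in the steel tray, and put the block back on its rubber pad. Leave the other things on the bench where they are.

Things in the scene. Friction and masses are not known exactly. Their poses are not given: they have to be found in the camera images.
- bed: fixed aluminium pump bed, a plate 246 (x) x 165 (y) x 12 high, yaw varies; origin at table level, 5 mm to +y of the plate's middle (edges at y = +78, -88 mm). Four clamp channels run along its y, centred at x = -93, -31, +31, +93 mm. On their -y side, from y = +15 to -81 mm, is a flat open landing ended by a 12 mm high stop strip. Push spacers towards -y; one is clear when its centre is at y below -6 mm
- channel0 (a point): middle of the first clamp channel (x = -93 mm), on the plate; the others are alike; axes as the bed's. Walls 40 mm long (y +-20), 14 mm high above the plate, open at top and both ends; 26 mm wide between a fixed steel wall (-x side) and a sprung brass cheek (+x side) that squeezes a spacer with 5 N: about 10 N to slide it. The cheek advances 1 mm when the spacer has left
- spacer0: grey nylon spacer with two dark dots, 26 (x) x 40 (y) x 12 high, 35 g, lying on the plate jammed in one channel (top 2 mm below the walls, its y along the channel, its middle at bed y = +31 to +37 mm); origin at the middle of its underside. All are alike; one may be absent
- spacer1: grey nylon spacer with two dark dots, 26 (x) x 40 (y) x 12 high, 35 g, lying on the plate jammed in one channel (top 2 mm below the walls, its y along the channel, its middle at bed y = +31 to +37 mm); origin at the middle of its underside. All are alike; one may be absent
- spacer2: grey nylon spacer with two dark dots, 26 (x) x 40 (y) x 12 high, 35 g, lying on the plate jammed in one channel (top 2 mm below the walls, its y along the channel, its middle at bed y = +31 to +37 mm); origin at the middle of its underside. All are alike; one may be absent
- spacer3: grey nylon spacer with two dark dots, 26 (x) x 40 (y) x 12 high, 35 g, lying on the plate jammed in one channel (top 2 mm below the walls, its y along the channel, its middle at bed y = +31 to +37 mm); origin at the middle of its underside. All are alike; one may be absent
- block: pale wooden knocking block 130 (x) x 22 (y) x 22 high, 80 g, lies on the pad; it is narrow enough to enter the channels (26 wide); origin at its very centre, 11 mm above what it lies on; all ends and sides alike
- pad: fixed black rubber pad 170 (x) x 80 (y) x 4 thick, home of the block; origin at the middle of its underside; the block's middle must lie over the pad
- tray: loose steel tray 200 (x) x 120 (y) x 32 high, walls and floor about 4 mm, open above; origin at the middle of its underside
- stand: fixed round dark steel stand, 124 across at the foot, top 108 across and 25 above the table; origin at the middle of its underside; the canister starts on it
- mat: fixed round cork mat 124 across, 4 thick; origin at the middle of its underside; stand and mat may change places
- canister: white reservoir canister 76 across, 108 high to the lid, 0.4 kg, closed; origin at the middle of its underside. Handle above the lid: a black bar along its x axis, 70 long, 12 thick (y), 14 high, its middle 150 mm above the origin; the bar stands on two posts at x = +-31 mm, 54 mm free between them and 35 mm free under it
- coupler: fixed quick coupler: grey manifold 60 x 70 x 130 high, centred 100 mm to +x of the origin, with a pipe of 20 mm diameter pointing along its -x axis, 95 mm above the table; origin on the table under the middle of the resting sleeve
- sleeve (a joint): travel of the coupler's sleeve: 0 fully forward, up to 0.014 m fully pulled back, along the coupler's +x towards the manifold; spring 2.4 N at rest, 5.2 N fully back; springs forward when let go; right back means more than 0.011
- sleeve_mid (a point): middle of the sleeve, on its axis: steel sleeve 30 mm in diameter, 28 mm long, level, at 95 mm height; moves with it, axes as the coupler's
- heatsink: finned processor heatsink 60 x 60 x 34, origin under its centre; bystander, leave alone
- fan: square black cooling fan 80 x 80 x 25 lying flat, origin under its centre; bystander, leave alone
- driver: screwdriver lying on the bench; bystander, leave alone
- mouse: round black computer mouse, 64 across, 34 high; bystander, leave alone
- carton: small cardboard carton 90 x 120 x 55; bystander, leave alone
- aircan: spray can standing upright, 60 across, 170 high; bystander, leave alone
- mug: blue mug, 76 across, 90 high; bystander, leave alone

How it is judged:
By the outcome, as a careful person would: the job done as asked, in the order asked, and still so for the second after the job is handed in, with the robot touching nothing.
Of spacer0, spacer1, spacer2, spacer3 only 3 to 4 are there at a start; the rules pass over those that are not, and their reading is None.
At some moment in a run one of block, tray may be knocked a few centimetres aside while the robot is not near it.
Once in a run the grip may slacken for a moment while it holds something.
It also fails if it takes over 208 s, if anything falls off the work surface, if the arm or the gripper's body presses on something with over 40 N, if the wrist force passes 120 N, or if a joint passes its speed limit or range.

## Working session

There is one attempt and no reset: what is moved stays moved. The work goes in short steps, Python scripts to look and compute and a shell command to move; the robot and the scene stay as the last step left them, time stands still between calls to the robot, and variables do not carry over. Pictures are saved under pics/ and viewed, at most 14 in all, crops included, and the job is handed in when it is done.

```bash
ls; mkdir -p pics; python3 - <<'E'
from station import arm
import cv2,numpy as np
print(arm.get_state(), arm.hold_point_z)
for n in("side","top"):
    p,d=arm.grab_frame(n); cv2.imwrite(f"pics/{n}0.png",cv2.resize(p[:,:,::-1],(800,600)))
    c=arm.get_calibration(n); print(n,c, -np.array(c["R"]).T@np.array(c["t"]))
E
```

```text
pics
{'t': 0.0, 'q': array([-8.26879588e-01,  3.59415850e-01,  1.10550476e-02, -3.63895366e-04,
       -1.22404979e+00, -2.88093047e-01]), 'qd': array([-0.00010294,  0.00111238,  0.00160695,  0.00099924,  0.00024029,
       -0.00106096]), 'joint_efforts': array([-2.06936024e-04, -5.82725823e+01,  2.93055815e+01,  6.99714750e+00,
        6.93383030e-03, -1.37544289e-04]), 'eef_pos': array([ 0.29690615, -0.60566409,  0.22559979]), 'ee_rot': array([ 3.13994771e+00, -1.30717511e-04, -2.68589280e+00]), 'force': array([-0.07673885,  0.08045287,  0.49259339]), 'moment': array([ 0.05837744, -0.06543746,  0.04435634]), 'gripper_force': 0.0, 'width': 0.08801251415730525} 0.0188
side {'mtx': array([[430.37895448,   0.        , 251.70067052],
       [  0.        , 430.37895448, 189.57364101],
       [  0.        ,   0.        ,   1.        ]]), 'k1': -0.14473277551453276, 'R': array([[-0.73578277, -0.67720549, -0.00405347],
       [-0.41238637,  0.45278891, -0.79051862],
       [ 0.53717892, -0.57997839, -0.61242459]]), 't': array([0.42884255, 0.29739174, 1.02404703])} [-0.11192122  0.749684    0.8639836 ]
top {'mtx': array([[391.83363674,   0.        , 259.02847192],
       [  0.        , 391.83363674, 197.18239995],
       [  0.        ,   0.        ,   1.        ]]), 'k1': 0.04013935430293297, 'R': array([[-4.57497954e-03, -9.99989511e-01, -2.17697165e-04],
       [-9.89362255e-01,  4.55801335e-03, -1.45401350e-01],
       [ 1.45400817e-01, -4.49826843e-04, -9.89372731e-01]]), 't': array([0.0465555 , 0.56258011, 1.09855667])} [0.39707748 0.04448493 1.16869205]
```

View pics/top0.png

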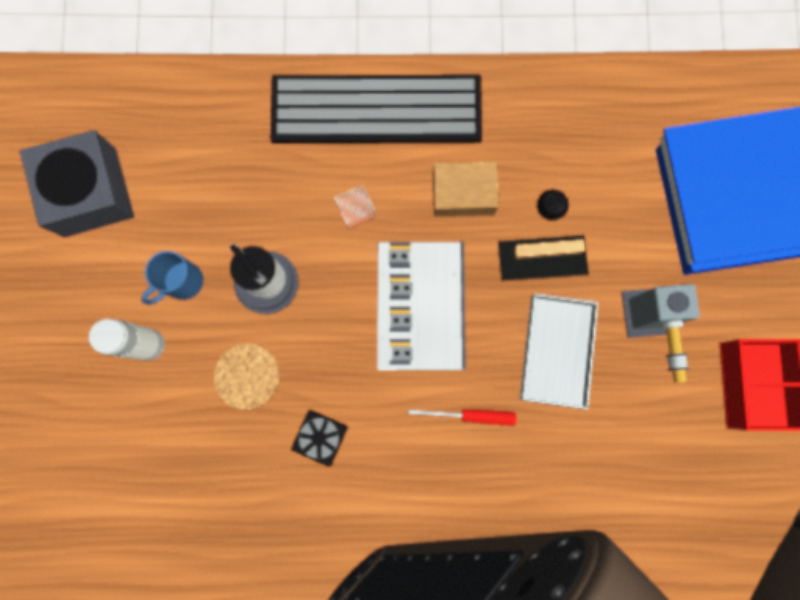

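View pics/side0.png

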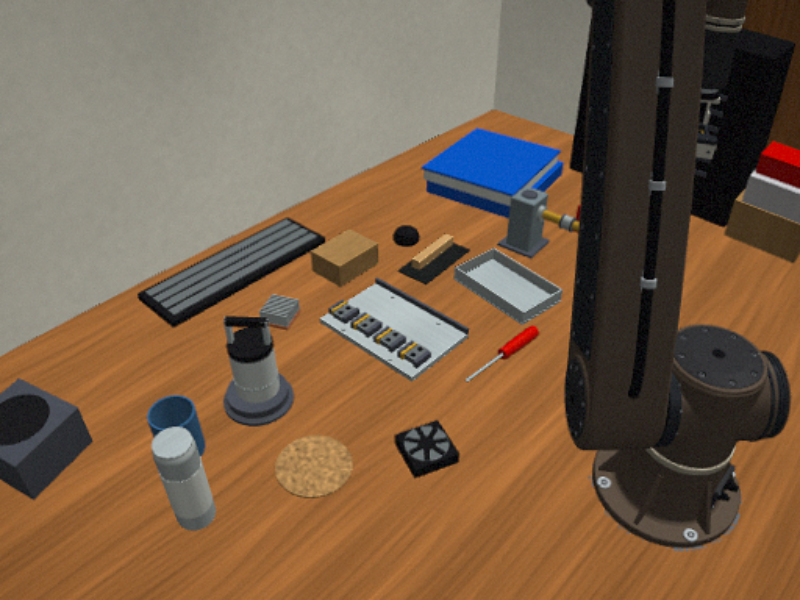

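The top view (800-px scale) shows all four spacers at (400,255), (400,287), (400,320) and (400,352). The block is on its pad at (545,250), the tray at (560,350), the sleeve at (678,360), the canister on its stand at (265,280) and the mat at (247,376). The side view agrees.

```bash
cat > h.py <<'E'
from station import arm
import numpy as np, cv2
from scipy.spatial.transform import Rotation as Ro
def world(cam,mask,d):
    c=arm.get_calibration(cam); v,u=np.nonzero(mask&(d>0))
    n=cv2.undistortPoints(np.c_[u,v].astype(float)[:,None],c["mtx"],np.array([c["k1"],0,0,0.]))[:,0]
    z=d[v,u][:,None]; return (np.hstack([n*z,z])-c["t"])@c["R"]
def find(thing,cam,k=0):
    r=arm.trace(thing,cam); 
    return r
def rect(P):
    (c,s,a)=cv2.minAreaRect((P[:,:2]*1000).astype(np.float32)); return np.round(c,1),np.round(s,1),round(a,1)
def go(x,y,z,yaw=None):
    "units to shift from present pose to TCP target (tool axes of now); yaw modulo pi"
    s=arm.get_state(); R=Ro.from_euler('xyz',s["ee_rot"])
    sh=R.inv().apply(np.array([x,y,z])-s["eef_pos"])/.025
    dy=0 if yaw is None else -((yaw-s["ee_rot"][2]+np.pi/2)%np.pi-np.pi/2)
    print("rows:",np.round(sh,2),round(np.degrees(dy)/5,2),"q6",s["q"][5].round(2)); return sh
E
python3 - <<'E'
from h import *
for cam in("top","side"):
    p,d=arm.grab_frame(cam)
    for t in "bed spacer0 block pad tray stand mat canister coupler sleeve".split():
        for r in find(t,cam)[:4 if t=="spacer0" else 1]:
            P=world(cam,r["mask"],d)
            if len(P)<5: continue
            z=P[:,2]; hi=np.percentile(z,97)
            T=P[z>hi-.008]
            print(cam,t,round(r["score"],2),r["extent"],len(P),"zq",np.percentile(z,[3,50,97]).round(3),"all",*rect(P),"toplayer",*rect(T),T.mean(0).round(3))
E
```

```text
top bed 0.84 [241.9, 153.8, 58.9, 85.8] 4057 zq [0.007 0.012 0.026] all [573.9  12.8] [164.9 246. ] 89.9 toplayer [572.1   1.8] [242.8 143.2] 0.0 [0.575 0.016 0.024]
top spacer0 0.71 [151.2, 158.8, 36.9, 43.1] 552 zq [0.004 0.022 0.028] all [611.6 304.3] [ 97.8 116.8] 48.7 toplayer [611.  304.2] [ 82.1 106.3] 46.6 [0.6   0.303 0.025]
top spacer0 0.61 [248.7, 203.8, 11.4, 9.8] 112 zq [0.019 0.024 0.028] all [542.3  50. ] [35.4 24.5] 89.8 toplayer [542.3  50.1] [35.4 24.4] 89.8 [0.542 0.05  0.024]
top spacer0 0.54 [248.7, 180.2, 14.7, 9.3] 103 zq [0.02  0.024 0.027] all [605.   49.8] [25.3 35.7] 0.1 toplayer [605.   49.8] [25.3 35.7] 0.1 [0.605 0.05  0.024]
top spacer0 0.51 [248.3, 223.4, 17.2, 8.8] 106 zq [0.02  0.024 0.027] all [480.5  48.8] [24.1 38. ] 0.1 toplayer [480.3  48.8] [23.6 38. ] 0.1 [0.48  0.049 0.024]
top block 0.85 [328.5, 151.0, 47.5, 16.3] 380 zq [0.008 0.025 0.029] all [ 681.9 -233.8] [ 28.1 129.5] 4.5 toplayer [ 679.2 -233.4] [ 22.7 127.8] 4.7 [ 0.679 -0.234  0.025]
top pad 0.67 [321.9, 150.5, 54.3, 32.2] 925 zq [-0.001  0.003  0.008] all [ 667.6 -225.3] [ 82.7 164
[... 2292 characters left out ...]
 0.026]
side mat 0.78 [178.9, 279.3, 43.5, 40.7] 1590 zq [0.002 0.005 0.008] all [440.5 343.9] [120.5 124.4] 50.1 toplayer [440.5 343.9] [120.5 124.4] 50.1 [0.438 0.346 0.005]
side canister 0.85 [144.0, 202.8, 36.7, 56.5] 1527 zq [0.034 0.124 0.183] all [702.  281.8] [ 77.4 250. ] 71.9 toplayer [620.2 308.5] [70.3 15.8] 39.5 [0.619 0.308 0.181]
side coupler 0.96 [320.9, 120.9, 51.4, 44.9] 1124 zq [0.005 0.087 0.134] all [ 582.3 -498.3] [155.6 316.1] 37.1 toplayer [ 556.6 -421.1] [59.3 75.4] 4.3 [ 0.553 -0.414  0.131]
side sleeve 0.43 [359.1, 137.4, 12.8, 12.4] 105 zq [-0.     0.102  0.112] all [ 497.6 -512.1] [ 37.3 231.2] 25.8 toplayer [ 456.4 -425.6] [35.4 27.9] 13.2 [ 0.455 -0.424  0.108]
```

```bash
python3 -c "
from h import *
go(.458,-.424,.16,.052);go(.458,-.424,.076,.052)"
```

```text
rows: [-8.99  3.71  2.66] 4.63 q6 -0.29
rows: [-8.99  3.71  6.02] 4.63 q6 -0.29
```

```bash
python3 -m crank '[[[-2.2,0.9,0.7,1.2],[-4.5,1.85,1.3,2.4],[-6.7,2.8,2,3.5],[-8.99,3.71,2.66,4.63],[-8.99,3.71,2.66,4.63],[-8.99,3.71,2.66,4.63],[-8.99,3.71,2.66,4.63],[-8.99,3.71,2.66,4.63]]]' 0 20; python3 -c "
from h import *
arm.grab_frame('top')
p,d=arm.grab_frame('side');cv2.imwrite('pics/s1.png',cv2.resize(p[90:230,290:470,::-1],(720,560)))
go(.458,-.424,.076,.052)"
```

```text
t: 2.2
eef_pos: [0.4574, -0.4249, 0.1604]
ee_rot: [-3.141, 0.0, -3.091]
force: [-0.6, -1.2, -0.2]
width: 0.0877
gripper_force: 0.0
rows: [-0.02  0.03  3.37] -0.02 q6 -1.08
```

View pics/s1.png

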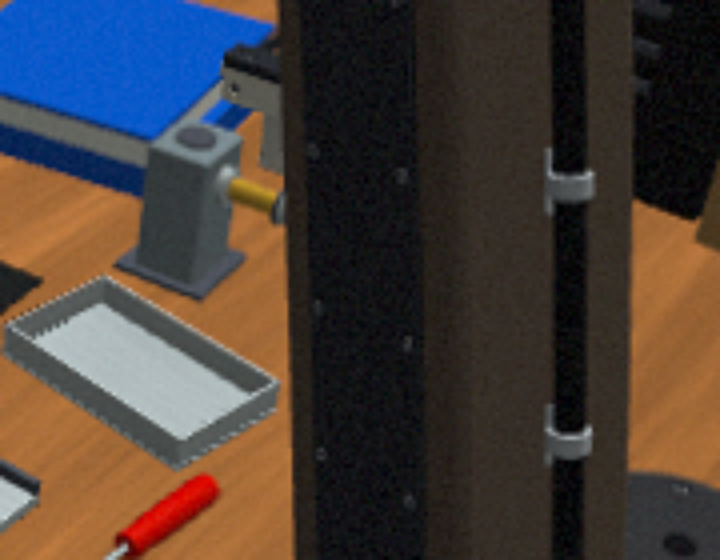

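```bash
python3 -m crank '[[[0,0,1,0],[0,0,2,0],[0,0,3,0],[0,0,3.37,0],[0,0,3.37,0]]]'; python3 -m crank '[[[0,0,0,0],[0,0,0,0],[0,0,0,0],[0,0,0,0],[0,0,0,0],[0,0,0,0]]]' 1 25;  python3 -m crank '[[[-0.15,0,0,0],[-0.3,0,0,0],[-0.45,0,0,0],[-0.52,0,0,0],[-0.52,0,0,0]]]'
```

```text
t: 2.92
eef_pos: [0.4578, -0.4241, 0.0756]
ee_rot: [3.141, -0.001, -3.09]
force: [-0.7, -0.0, -0.0]
width: 0.0877
gripper_force: 0.0
t: 3.68
eef_pos: [0.4586, -0.4255, 0.0761]
ee_rot: [-3.139, 0.001, -3.089]
force: [-0.4, -25.0, -14.7]
width: 0.0334
gripper_force: 12.5
t: 4.3
eef_pos: [0.4706, -0.4266, 0.076]
ee_rot: [-3.138, -0.001, -3.09]
force: [-3.9, -17.9, -6.0]
width: 0.0298
gripper_force: 25.0
```

```bash
python3 -m crank '[[[-0.08,0.04,0,0],[-0.12,0.04,0,0],[-0.12,0.04,0,0]]]'; python3 -m crank '[[[-0.06,0,0,0],[-0.06,0,0,0],[-0.06,0,0,0]]]'
```

```text
t: 4.68
eef_pos: [0.4724, -0.4264, 0.076]
ee_rot: [-3.137, -0.002, -3.09]
force: [-7.3, -23.6, -6.0]
width: 0.0292
gripper_force: 25.0
t: 5.05
eef_pos: [0.4724, -0.4264, 0.0759]
ee_rot: [-3.138, -0.004, -3.091]
force: [-11.7, -24.8, -3.6]
width: 0.0293
gripper_force: 25.0
```

The end stop is reached: 14 mm of travel, with the force now rising. I'll release it.

```bash
python3 -m crank '[[[0,0,0,0],[0,0,0,0],[0,0,0,0],[0,0,0,0],[0,0,0,0],[0,0,0,0]]]' 0; python3 -m crank '[[[0,0,-2,0],[0,0,-4,0],[0,0,-6,0],[0,0,-8,0],[0,0,-8,0]]]'; python3 -c "
from h import *
p,d=arm.grab_frame('top')
r=find('coupler','top')[0];P=world('top',r['mask'],d);z=P[:,2]
T=P[(z>.099)&(z<.116)&(P[:,0]<.52)];print(rect(T),T.mean(0))
go(.619,.308,.28,np.radians(39.5));go(.619,.308,.156,np.radians(39.5))
st=[x for x in find('canister','side')[:1]]"

```

```text
t: 5.8
eef_pos: [0.4756, -0.4218, 0.0759]
ee_rot: [3.142, 0.0, -3.09]
force: [0.8, -0.3, 0.1]
width: 0.0837
gripper_force: 0.0
t: 6.42
eef_pos: [0.4772, -0.4232, 0.2811]
ee_rot: [-3.137, 0.007, -3.089]
force: [0.7, -0.4, -1.6]
width: 0.0877
gripper_force: 0.0
(array([0., 0.]), array([0., 0.]), 0.0) [nan nan nan]
rows: [-7.24 28.85 -0.15] -7.31 q6 -1.1
rows: [-7.23 28.85  4.81] -7.31 q6 -1.1<string>:5: RuntimeWarning: Mean of empty slice.
  ret = um.true_divide(
```

```bash
python3 -m crank '[[[-0.6,2.4,0,-0.6],[-1.2,4.8,0,-1.2],[-1.8,7.2,0,-1.8],[-2.4,9.6,0,-2.4],[-3,12,0,-3],[-3.6,14.4,0,-3.7],[-4.2,16.8,0,-4.3],[-4.8,19.2,0,-5],[-5.4,21.6,0,-5.6],[-6,24,0,-6.2],[-6.6,26.4,0,-6.8],[-7.24,28.85,0,-7.31]]]'; python3 -m crank '[[[0,0,0,0],[0,0,0,0],[0,0,0,0]]]'; python3 -c "
from h import *
p,d=arm.grab_frame('side')
r=find('canister','side')[0];P=world('side',r['mask'],d);z=P[:,2]
print(r['score'],r['extent'])
T=P[(z>.168)&(z<.19)&(abs(P[:,0]-.62)<.06)&(abs(P[:,1]-.31)<.06)];print(rect(T),T.mean(0))
p,d=arm.grab_frame('top')
r=find('coupler','top')[0];P=world('top',r['mask'],d);z=P[:,2]
T=P[(z>.099)&(z<.116)&(P[:,0]<.48)];print(rect(T),T.mean(0))
r=find('sleeve','top')
for r in r: P=world('top',r['mask'],d);print(r['score'],P.mean(0))
go(.620,.308,.155,np.radians(39.5))"

```

```text
t: 8.07
eef_pos: [0.6184, 0.3086, 0.274]
ee_rot: [3.142, -0.003, -2.45]
force: [1.4, 0.6, 1.1]
width: 0.0879
gripper_force: 0.0
t: 8.45
eef_pos: [0.6186, 0.3057, 0.2755]
ee_rot: [-3.142, -0.001, -2.453]
force: [0.3, -0.6, -0.3]
width: 0.0878
gripper_force: 0.0
0.86 [140.2, 204.3, 40.0, 55.8]
(array([620.7, 309.1]), array([72.2, 16.4]), 36.9) [0.61871536 0.30899965 0.17907615]
(array([ 453. , -427.8]), array([54.2, 27.6]), 14.5) [ 0.45464893 -0.42447879  0.10554751]
0.25 [ 0.48519765 -0.24719131  0.00740159]
rows: [-0.08  0.03  4.85] -0.01 q6 -1.62
```

```bash
python3 -m crank '[[[0,0,1,0],[-0.08,0.03,2,0],[-0.08,0.03,3,0.1],[-0.08,0.03,4,0.2],[-0.08,0.03,4.85,0.2],[-0.08,0.03,4.85,0.2],[-0.08,0.03,4.85,0.2]]]'; python3 -m crank '[[[0,0,0,0],[0,0,0,0],[0,0,0,0],[0,0,0,0],[0,0,0,0],[0,0,0,0],[0,0,0,0],[0,0,0,0]]]' 1 40;python3 -m crank '[[[0,0,-0.3,0],[0,0,-0.8,0],[0,0,-1.4,0],[0,0,-2,0],[0,0,-2,0],[0,0,-2,0]]]'; python3 -c "
from h import *
go(.4415,.345,.222)"
```

```text
t: 9.57
eef_pos: [0.6205, 0.3088, 0.1558]
ee_rot: [-3.141, 0.001, -2.469]
force: [0.2, -1.1, -0.1]
width: 0.0878
gripper_force: 0.0
t: 10.58
eef_pos: [0.6199, 0.3087, 0.1546]
ee_rot: [-3.142, 0.0, -2.469]
force: [0.3, -0.1, 1.0]
width: 0.013
gripper_force: 0.6
t: 11.32
eef_pos: [0.6195, 0.3087, 0.2043]
ee_rot: [3.141, -0.0, -2.47]
force: [0.0, -0.2, -4.3]
width: 0.012
gripper_force: 39.9
rows: [ 4.67  5.57 -0.71] 0.0 q6 -1.64
```

```bash
python3 -m crank '[[[0.5,0.6,0,0],[1.2,1.4,0,0],[2,2.4,0,0],[2.8,3.35,0,0],[3.6,4.3,0,0],[4.2,5,0,0],[4.67,5.57,0,0],[4.67,5.57,0,0],[4.67,5.57,0,0]]]'; python3 -m crank '[[[0,0,0.6,0],[0,0,1.2,0],[0,0,1.8,0],[0,0,2.3,0],[0,0,2.6,0],[0,0,2.6,0]]]'; python3 -c "
from h import *
arm.grab_frame('side')
p,d=arm.grab_frame('side')
for t in('canister','mat'):
    r=find(t,'side')[0];P=world('side',r['mask'],d);print(t,r['score'],P[:,2].min(),rect(P),np.percentile(P[:,2],[2,98]))
cv2.imwrite('pics/s2.png',cv2.resize(p[170:330,120:320,::-1],(700,560)))
go(.4415,.345,.134)"
```

```text
t: 12.45
eef_pos: [0.4418, 0.3451, 0.2046]
ee_rot: [-3.142, 0.0, -2.469]
force: [0.4, 0.1, -3.8]
width: 0.0119
gripper_force: 39.9
t: 13.2
eef_pos: [0.4416, 0.3448, 0.1389]
ee_rot: [-3.141, -0.001, -2.469]
force: [0.5, 0.7, -3.7]
width: 0.0116
gripper_force: 39.9
canister 0.64 -0.0014658642314622878 (array([462.7, 333.2]), array([ 84.4, 243. ]), 52.1) [0.01240556 0.16629383]
mat 0.89 -0.0012135218082535344 (array([431.5, 350.8]), array([119.8, 101.1]), 58.0) [0.0019673  0.00919949]
rows: [0.03 0.   0.25] 0.0 q6 -1.91
```

View pics/s2.png

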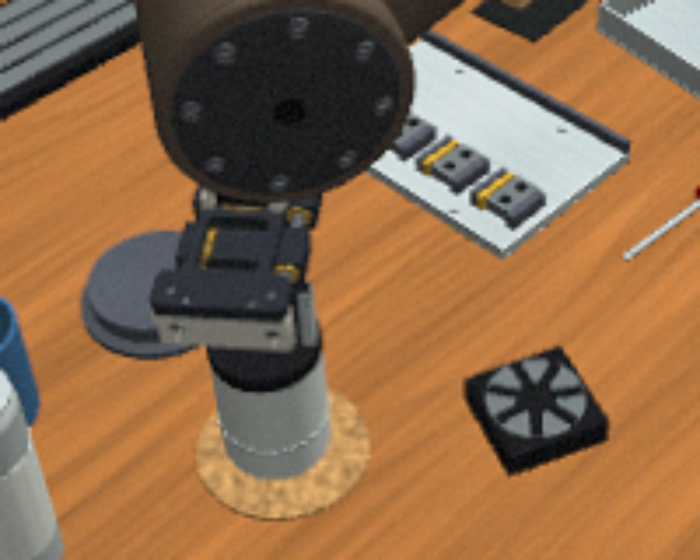

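The canister (at about (275,400) in the crop) hangs upright over the middle of the mat, a few mm above it. I'll lower it gently.

```bash
python3 -m crank '[[[0,0,0.05,0],[0,0,0.1,0],[0,0,0.15,0],[0,0,0.18,0],[0,0,0.18,0]]]';python3 -m crank '[[[0,0,0.03,0],[0,0,0.06,0],[0,0,0.06,0]]]'
```

```text
t: 14.02
eef_pos: [0.4418, 0.3449, 0.135]
ee_rot: [-3.142, -0.0, -2.469]
force: [0.5, -0.1, -3.6]
width: 0.0116
gripper_force: 39.9
t: 14.4
eef_pos: [0.4418, 0.345, 0.1335]
ee_rot: [-3.142, -0.0, -2.469]
force: [-0.7, 0.2, -3.7]
width: 0.0118
gripper_force: 39.9
```

```bash
python3 -m crank '[[[0,0,0.03,0],[0,0,0.05,0],[0,0,0.05,0]]]';python3 -m crank '[[[0,0,0.04,0],[0,0,0.04,0]]]'
```

```text
t: 14.78
eef_pos: [0.4423, 0.3451, 0.1334]
ee_rot: [-3.141, 0.001, -2.469]
force: [-1.0, -2.5, 5.1]
width: 0.0117
gripper_force: 39.9
t: 15.02
eef_pos: [0.4426, 0.3453, 0.1334]
ee_rot: [-3.141, 0.002, -2.469]
force: [-2.5, -3.4, 11.2]
width: 0.0113
gripper_force: 39.9
```

```bash
python3 -m crank '[[[0,0,-0.04,0],[0,0,-0.06,0],[0,0,-0.06,0],[0,0,-0.06,0],[0,0,-0.06,0]]]' 0;python3 -m crank '[[[0,0,-1,0],[0,0,-3,0],[0,0,-5,0],[0,0,-5,0],[0,0,-5,0]]]' 0.5; python3 -c "
from h import *
p,d=arm.grab_frame('top')
for t in('block','mouse','carton','tray'):
    r=find(t,'top')[0];P=world('top',r['mask'],d);z=P[:,2];print(t,r['score'],rect(P),rect(P[z>np.percentile(z,97)-.008]))
p,d=arm.grab_frame('side')
r=find('canister','side')[0];P=world('side',r['mask'],d);z=P[:,2];T=P[(z>.145)&(P[:,0]<.5)];print(rect(T),T.mean(0))
go(.677,-.208,.15,np.radians(94.7))
"
```

```text
t: 15.65
eef_pos: [0.4417, 0.345, 0.1327]
ee_rot: [-3.142, -0.0, -2.469]
force: [0.3, 0.1, -0.0]
width: 0.0559
gripper_force: 0.0
t: 16.27
eef_pos: [0.4415, 0.3449, 0.2575]
ee_rot: [3.141, -0.0, -2.47]
force: [0.3, 0.4, -0.4]
width: 0.044
gripper_force: 0.0
block 0.83 (array([ 679.4, -233.3]), array([ 23.1, 128.5]), 4.4) (array([ 679.4, -233.3]), array([ 22.8, 128.6]), 5.0)
mouse 0.61 (array([665.8,  54.1]), array([39. , 25.8]), 89.8) (array([665.8,  54.1]), array([39. , 25.8]), 89.8)
carton 0.59 (array([796.7, -72.3]), array([120.1,  94.9]), 89.9) (array([796.9, -72.8]), array([ 93.6, 119.8]), 1.2)
tray 0.92 (array([ 487.2, -243.1]), array([120.4, 206.8]), 82.6) (array([ 484.2, -244. ]), array([120.2, 199.3]), 81.8)
(array([443.3, 345.6]), array([68.9, 15.4]), 38.1) [0.44136042 0.34742876 0.15783112]
rows: [  6.4  -23.16   4.3 ] -11.24 q6 -1.91
```

```bash
python3 -m crank '[[[0.6,-2.1,0,-1],[1.2,-4.2,0,-2],[1.8,-6.3,0,-3],[2.4,-8.4,0,-4],[3,-10.5,0,-5],[3.6,-12.6,0,-6.2],[4.2,-14.7,0,-7.2],[4.8,-16.8,0.8,-8.3],[5.4,-19,1.8,-9.4],[6,-21.2,3,-10.4],[6.4,-23.16,4.2,-11.24],[6.4,-23.16,4.3,-11.24]]]'; python3 -m crank '[[[0,0,0,0],[0,0,0,0],[0,0,0,0]]]'; python3 -c "
from h import *
p,d=arm.grab_frame('side')
r=find('block','side')[0];P=world('side',r['mask'],d);z=P[:,2];print(r['score'],rect(P[z>.02]))
go(.677,-.208,.0065,np.radians(94.8))
"
```

```text
t: 18.12
eef_pos: [0.6758, -0.2108, 0.1451]
ee_rot: [3.135, 0.001, -1.492]
force: [-1.0, 0.8, 0.9]
width: 0.0439
gripper_force: 0.0
t: 18.5
eef_pos: [0.6776, -0.2066, 0.1519]
ee_rot: [-3.139, -0.0, -1.487]
force: [-0.3, -0.2, -0.0]
width: 0.0439
gripper_force: 0.0
0.73 (array([574.2,   2.6]), array([240.7, 146.7]), 0.1)
rows: [0.04 0.03 5.8 ] -0.01 q6 0.11
```

```bash
python3 -m crank '[[[0,0,1.5,0],[0,0,3,0],[0,0,4.5,0],[0.04,0.03,5.3,0],[0.04,0.03,5.78,0],[0.04,0.03,5.78,0],[0.04,0.03,5.78,0]]]'; python3 -m crank '[[[0,0,0,0],[0,0,0,0],[0,0,0,0],[0,0,0,0],[0,0,0,0],[0,0,0,0]]]' 1 45;python3 -m crank '[[[0,0,-0.5,0],[0,0,-1.5,0],[0,0,-3,0],[0,0,-4,0],[0,0,-4,0]]]'; python3 -c "
from h import *
p,d=arm.grab_frame('side')
r=find('block','side')[:1];[print(x['score'],rect(world('side',x['mask'],d))) for x in r]
cv2.imwrite('pics/s3.png',cv2.resize(p[100:240,200:360,::-1],(640,560)))
go(.667,.18,.1,np.pi/2)
"
```

```text
t: 19.48
eef_pos: [0.6773, -0.2088, 0.0071]
ee_rot: [-3.14, -0.0, -1.488]
force: [-0.1, 0.4, 0.2]
width: 0.0434
gripper_force: 0.0
t: 20.23
eef_pos: [0.6767, -0.2087, 0.0062]
ee_rot: [-3.141, -0.0, -1.488]
force: [-0.4, 1.0, 5.1]
width: 0.0218
gripper_force: 45.0
t: 20.85
eef_pos: [0.678, -0.209, 0.1089]
ee_rot: [-3.137, -0.001, -1.488]
force: [-0.1, -0.0, -0.4]
width: 0.0222
gripper_force: 45.0
0.48 (array([ 728.4, -285.9]), array([ 76.3, 259.5]), 39.0)
rows: [-15.52  -0.91   0.23] 0.94 q6 0.11
```

View pics/s3.png

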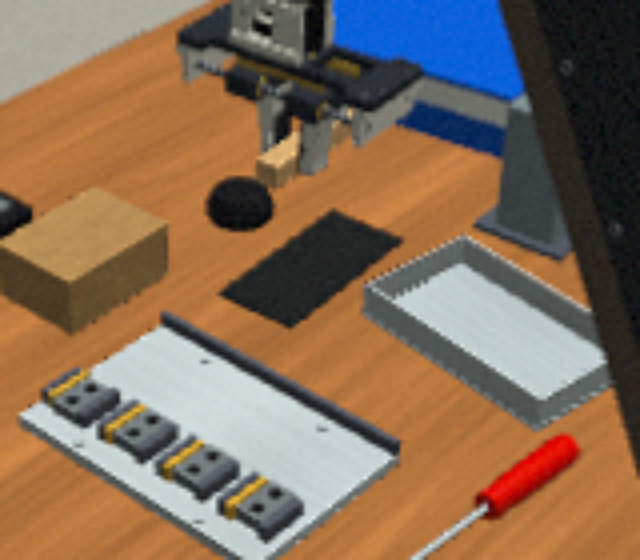

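```bash
python3 -m crank '[[[-1.5,-0.1,0,0],[-3.5,-0.3,0,0.2],[-5.7,-0.4,0.2,0.4],[-7.9,-0.5,0.2,0.6],[-10.1,-0.6,0.2,0.7],[-12.3,-0.7,0.2,0.8],[-14.2,-0.8,0.2,0.94],[-15.52,-0.91,0.23,0.94],[-15.52,-0.91,0.23,0.94],[-15.52,-0.91,0.23,0.94],[-15.52,-0.91,0.23,0.94]]]'; python3 -m crank '[[[0,0,1,0],[0,0,2,0],[0,0,2.2,0],[0,0,2.2,0]]]'; python3 -c "
from h import *
for c in ('top','side'):
    p,d=arm.grab_frame(c)
    r=find('block',c)[:2];[print(c,x['score'],x['extent'],rect(world(c,x['mask'],d)),np.percentile(world(c,x['mask'],d)[:,2],[3,50,97])) for x in r]
    r=find('spacer0',c)[:4];[print(c,x['score'],rect(world(c,x['mask'],d)),world(c,x['mask'],d).mean(0)) for x in r]
    cv2.imwrite(f'pics/{c}4.png',cv2.resize(p[130:270,180:320,::-1],(560,560)))
print(arm.get_state()['eef_pos'])
go(.667,.18,.0168,np.pi/2)
"; python3 -c "
import cv2;cv2.imwrite('pics/c4.png',cv2.hconcat([cv2.resize(cv2.imread('pics/%s4.png'%c),(400,400)) for c in('top','side')]))"
```

```text
t: 22.32
eef_pos: [0.667, 0.1787, 0.0995]
ee_rot: [3.141, -0.001, -1.572]
force: [0.6, 0.1, -0.7]
width: 0.0218
gripper_force: 45.0
t: 22.82
eef_pos: [0.6675, 0.1792, 0.0453]
ee_rot: [3.142, -0.0, -1.571]
force: [-0.2, -0.1, -0.1]
width: 0.0217
gripper_force: 45.0
top 0.74 [222.7, 153.8, 24.7, 14.7] (array([667.5, 116.6]), array([28.7, 64.9]), 9.1) [0.04520965 0.06380665 0.06830051]
top 0.65 [397.2, 181.0, 50.7, 65.6] (array([ 517.4, -449.9]), array([179.7, 146.7]), 6.3) [0.00101981 0.10374498 0.13398159]
top 0.67 (array([667.2,  54.1]), array([28.3, 45.6]), 0.7) [0.66832266 0.0539385  0.02256022]
top 0.63 (array([480.2,  48.8]), array([38.1, 24. ]), 89.4) [0.48030674 0.0488194  0.02345495]
top 0.51 (array([604.9,  49.8]), array([35.8, 24.6]), 89.2) [0.60495177 0.04980524 0.02356973]
side 0.62 [174.1, 206.8, 15.7, 16.2] (array([684.6, 190.5]), array([ 33.3, 127. ]), 51.7) [0.04671581 0.06545675 0.07061218]
side 0.65 (array([605.8,  46.4]), array([26.6, 55.4]), 6.3) [0.60610259 0.05350633 0.02472728]
side 0.56 (array([482.3,  52.1]), array([24.7, 40.2]), 3.6) [0.48180369 0.05514858 0.0247178 ]
side 0.47 (array([542. ,  53.2]), array([26.4, 40.4]), 1.9) [0.54347126 0.05472028 0.0250129 ]
[0.66765124 0.18002391 0.04595829]
rows: [0.   0.03 1.17] 0.0 q6 -0.54
```

View pics/c4.png

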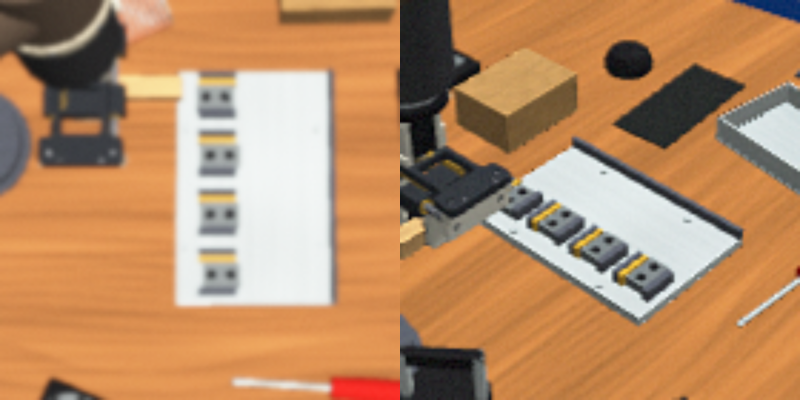

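The top crop shows the block end at about (180,88), roughly in line with the first (far) channel. The spacers are still in place.

```bash
python3 -c "
from h import *
X=[]
for i in range(3):
    p,d=arm.grab_frame('top')
    r=find('block','top')[0];P=world('top',r['mask'],d);T=P[(P[:,2]>.058)&(P[:,1]<.135)&(P[:,1]>.095)];F=P[P[:,2]>.058]
    S={}
    for x in find('spacer0','top')[:4]:
        m=world('top',x['mask'],d); m=m[m[:,2]>.018]; c=rect(m)
        S[round((c[0][0]-574)/62+.5)]=np.r_[c[0],c[1]]
    print((T[:,0].min()+T[:,0].max())/2,T.mean(0),len(T),'front',F[:,1].min(),S,arm.get_state()['eef_pos'][:2])
"
```

```text
0.6673331409572523 [0.66655909 0.11428679 0.06480535] 111 front 0.08963496380342455 {1: array([603.7,  49.9,  35.8,  28.3]), 2: array([668.4,  54.1,  39. ,  25.5]), -1: array([480.4,  47.4,  35.1,  18.1])} [0.66736664 0.17998864]
0.6669537333893838 [0.66680706 0.11437935 0.06441239] 108 front 0.08965553729398734 {2: array([668.3,  53.9,  22. ,  39.4]), 1: array([603.7,  49.8,  35.8,  28. ]), -1: array([480.2,  48.8,  24. ,  38.2])} [0.66725091 0.1798719 ]
0.6670080013576405 [0.66678615 0.11431503 0.06417038] 112 front 0.08967982470888866 {1: array([605.2,  49.8,  35.8,  25.3]), 0: array([572.2,   9.5, 158.8, 242.3])} [0.66723085 0.17985495]
```

```bash
python3 -m crank '[[[0,0,0.5,0],[0,0,0.9,0],[0,0,1.14,0],[0,0,1.14,0]]]'; python3 -m crank '[[[0.25,0,0,0],[0.5,0,0,0],[0.75,0,0,0],[0.9,0,0,0],[1,0,0,0]]]';python3 -m crank '[[[0.2,0,0,0],[0.4,0,0,0]]]'
```

```text
t: 24.08
eef_pos: [0.6668, 0.1796, 0.0155]
ee_rot: [3.14, -0.001, -1.571]
force: [0.3, 0.2, -0.8]
width: 0.0217
gripper_force: 45.0
t: 24.7
eef_pos: [0.6677, 0.1556, 0.0172]
ee_rot: [-3.14, 0.002, -1.571]
force: [-0.6, 5.8, -0.6]
width: 0.0216
gripper_force: 45.0
t: 24.95
eef_pos: [0.6676, 0.1457, 0.0171]
ee_rot: [-3.14, 0.002, -1.571]
force: [-0.6, 6.1, 0.0]
width: 0.0219
gripper_force: 45.0
```

```bash
python3 -m crank '[[[0.25,0,0,0],[0.5,0,0,0],[0.75,0,0,0],[0.95,0,0,0]]]';python3 -m crank '[[[0.15,0,0,0],[0.3,0,0,0],[0.4,0,0,0],[0.4,0,0,0]]]'
```

```text
t: 25.45
eef_pos: [0.6669, 0.121, 0.0168]
ee_rot: [3.141, 0.001, -1.571]
force: [-1.0, 1.4, -1.0]
width: 0.022
gripper_force: 45.0
t: 25.95
eef_pos: [0.667, 0.1105, 0.0164]
ee_rot: [3.141, -0.001, -1.571]
force: [-1.4, -0.2, -0.7]
width: 0.0218
gripper_force: 45.0
```

```bash
python3 -c "
from h import *
for c in('top','side'):
  p,d=arm.grab_frame(c)
  for x in find('spacer0',c)[:4]+find('block',c)[:1]:
    m=world(c,x['mask'],d); m=m[m[:,2]>.018]; print(c,x['score'],rect(m),m.mean(0))
"
```

```text
top 0.63 (array([ 458. , -425.4]), array([31.9, 31. ]), 15.0) [ 0.45810821 -0.42359846  0.10551365]
top 0.6 (array([665.6,  -1.4]), array([36.2, 26. ]), 89.2) [ 0.66536649 -0.00141661  0.02346521]
top 0.52 (array([542.2,  50.1]), array([35.5, 24.5]), 89.5) [0.5421707  0.0498733  0.02349152]
top 0.48 (array([603.4,  49.9]), array([36.5, 28.4]), 87.3) [0.60367762 0.04968798 0.0237209 ]
top 0.6 (array([666.7,  49.5]), array([53.9, 22.3]), 87.7) [0.66604937 0.04851774 0.03509315]
side 0.48 (array([606.4,  50.3]), array([23., 43.]), 1.2) [0.60645853 0.05364638 0.02506144]
side 0.24 (array([ 555.5, -387.2]), array([12.9, 55.3]), 89.8) [ 0.56320456 -0.38743202  0.04063719]
side 0.58 (array([666.9, 130.6]), array([23.1, 41.8]), 0.4) [0.66371868 0.13472573 0.0329296 ]
```

```bash
python3 -m crank '[[[-0.7,0,0,0],[-1.7,0,0,0],[-2.6,0,0,0],[-2.75,0,0,0],[-2.75,1.2,0,0],[-2.75,2.3,0,0],[-2.75,2.48,0,0],[-2.75,2.48,0,0],[-2.75,2.48,0,0]]]'; python3 -c "
from h import *
go(.605,.1785,.017,np.pi/2)"
```

```text
t: 27.38
eef_pos: [0.6063, 0.1802, 0.0167]
ee_rot: [-3.141, 0.0, -1.57]
force: [-0.5, 0.8, -0.6]
width: 0.0215
gripper_force: 45.0
rows: [ 0.07  0.05 -0.01] 0.0 q6 -0.6
```

```bash
python3 -m crank '[[[0.25,0.04,0,0],[0.5,0.04,0,0],[0.75,0.04,0,0],[0.95,0.04,0,0]]]';  python3 -m crank '[[[0.2,0,0,0],[0.4,0,0,0],[0.6,0,0,0],[0.8,0,0,0]]]';python3 -m crank '[[[0.25,0,0,0],[0.5,0,0,0],[0.75,0,0,0],[0.95,0,0,0],[0.95,0,0,0]]]'
```

```text
t: 27.88
eef_pos: [0.6046, 0.1564, 0.0167]
ee_rot: [-3.141, 0.001, -1.571]
force: [-1.4, 5.9, -0.1]
width: 0.0218
gripper_force: 45.0
t: 28.38
eef_pos: [0.6045, 0.1367, 0.0167]
ee_rot: [-3.141, 0.001, -1.571]
force: [-1.2, 4.2, -1.1]
width: 0.022
gripper_force: 45.0
t: 29.0
eef_pos: [0.6042, 0.1117, 0.0165]
ee_rot: [3.141, -0.0, -1.571]
force: [0.1, 0.2, -0.7]
width: 0.022
gripper_force: 45.0
```

```bash
python3 -m crank '[[[-0.7,0,0,0],[-1.7,0,0,0],[-2.6,0,0,0],[-2.75,0,0,0],[-2.75,1.2,0,0],[-2.75,2.3,0,0],[-2.75,2.48,0,0],[-2.75,2.48,0,0],[-2.75,2.48,0,0]]]'; python3 -c "
from h import *
go(.5427,.1785,.017,np.pi/2)"
```

```text
t: 30.12
eef_pos: [0.5431, 0.1814, 0.0166]
ee_rot: [-3.141, 0.0, -1.57]
force: [0.8, 0.4, -0.6]
width: 0.0217
gripper_force: 45.0
rows: [ 0.12  0.02 -0.01] 0.0 q6 -0.66
```

```bash
python3 -m crank '[[[0.25,0,0,0],[0.5,0,0,0],[0.75,0,0,0],[0.98,0,0,0]]]';  python3 -m crank '[[[0.2,0,0,0],[0.4,0,0,0],[0.6,0,0,0],[0.8,0,0,0]]]';python3 -m crank '[[[0.25,0,0,0],[0.5,0,0,0],[0.75,0,0,0],[0.98,0,0,0],[0.98,0,0,0]]]'
```

```text
t: 30.62
eef_pos: [0.5426, 0.1568, 0.0167]
ee_rot: [-3.141, 0.001, -1.571]
force: [-2.4, 5.1, -0.6]
width: 0.0216
gripper_force: 45.0
t: 31.12
eef_pos: [0.5425, 0.137, 0.0167]
ee_rot: [-3.141, 0.001, -1.571]
force: [-1.7, 5.8, -0.7]
width: 0.022
gripper_force: 45.0
t: 31.75
eef_pos: [0.5422, 0.1114, 0.0165]
ee_rot: [3.141, -0.0, -1.571]
force: [0.1, -0.1, -0.7]
width: 0.022
gripper_force: 45.0
```

```bash
python3 -m crank '[[[-0.7,0,0,0],[-1.7,0,0,0],[-2.6,0,0,0],[-2.75,0,0,0],[-2.75,1.2,0,0],[-2.75,2.3,0,0],[-2.75,2.46,0,0],[-2.75,2.46,0,0],[-2.75,2.46,0,0]]]'; python3 -c "
from h import *
go(.4807,.1785,.017,np.pi/2)"
```

```text
t: 32.88
eef_pos: [0.4815, 0.1811, 0.0167]
ee_rot: [-3.141, 0.0, -1.571]
force: [0.1, -0.5, -0.9]
width: 0.0215
gripper_force: 45.0
rows: [ 0.1   0.03 -0.01] 0.0 q6 -0.74
```

```bash
python3 -m crank '[[[0.25,0.02,0,0],[0.5,0.02,0,0],[0.75,0.02,0,0],[0.98,0.02,0,0]]]';  python3 -m crank '[[[0.2,0,0,0],[0.4,0,0,0],[0.6,0,0,0],[0.8,0,0,0]]]';python3 -m crank '[[[0.25,0,0,0],[0.5,0,0,0],[0.75,0,0,0],[0.98,0,0,0],[0.98,0,0,0]]]'; python3 -m crank '[[[-0.7,0,0,0],[-1.7,0,0,0],[-2.6,0,-0.2,0],[-2.75,0,-2,0],[-2.75,0,-4,0],[-2.75,0,-4,0],[-2.75,0,-4,0]]]'; python3 -c "
from h import *
p,d=arm.grab_frame('top')
for t in ('spacer0','pad','tray','block'):
  for x in find(t,'top')[:5 if t=='spacer0' else 1]:
    m=world('top',x['mask'],d);  print(t,x['score'],x['extent'],rect(m),m.mean(0).round(4))
cv2.imwrite('pics/t5.png',cv2.resize(p[130:280,200:400,::-1],(800,600)))
a=np.radians(94.8); x0,y0=.6793,-.231
go(x0+.024*np.cos(a),y0+.024*np.sin(a),.12,a)
"
```

```text
t: 33.38
eef_pos: [0.4806, 0.1565, 0.0167]
ee_rot: [-3.141, 0.001, -1.571]
force: [-2.0, 4.0, -0.4]
width: 0.0214
gripper_force: 45.0
t: 33.88
eef_pos: [0.4805, 0.1367, 0.0167]
ee_rot: [-3.141, 0.001, -1.571]
force: [-2.5, 5.8, -1.3]
width: 0.0218
gripper_force: 45.0
t: 34.5
eef_pos: [0.4802, 0.1111, 0.0165]
ee_rot: [3.141, -0.0, -1.571]
force: [0.1, 0.1, -0.4]
width: 0.0214
gripper_force: 45.0
t: 35.38
eef_pos: [0.4799, 0.1812, 0.1167]
ee_rot: [-3.141, 0.001, -1.57]
force: [-0.3, -0.5, -0.8]
width: 0.0218
gripper_force: 45.0
spacer0 0.43 [265.7, 178.4, 14.2, 15.8] (array([601.4,  -0.7]), array([35.9, 26.3]), 90.0) [ 0.6014 -0.      0.0233]
spacer0 0.41 [263.9, 220.6, 18.0, 10.8] (array([479. ,   0.5]), array([40.9, 26. ]), 89.4) [0.4789 0.0005 0.022 ]
spacer0 0.26 [397.2, 183.8, 50.9, 61.3] (array([ 515.7, -421.3]), array([182.2,  88.7]), 4.1) [ 0.5365 -0.4085  0.0871]
pad 0.68 [319.7, 151.9, 56.4, 30.1] (array([ 665.9, -224.5]), array([ 80.2, 169.2]), 3.3) [ 0.6656 -0.2242  0.0033]
tray 0.85 [329.3, 189.4, 55.6, 73.2] (array([ 487.7, -250.3]), array([131.7, 208.5]), 81.6) [ 0.4849 -0.2471  0.0076]
block 0.67 [215.0, 217.2, 28.2, 11.8] (array([479.1, 121. ]), array([25.7, 63. ]), 1.4) [0.4805 0.1205 0.1355]
rows: [15.49 -7.89 -0.17] -0.96 q6 -0.74
```

View pics/t5.png

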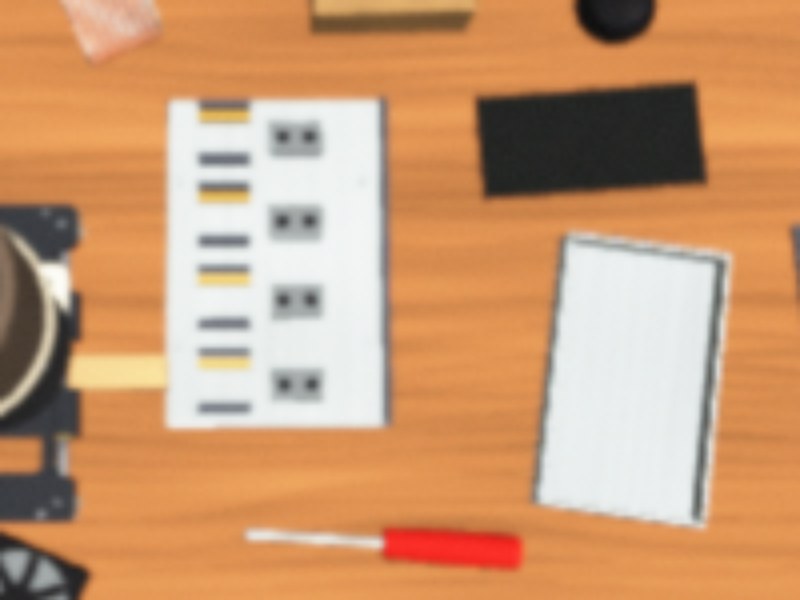

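All four spacers now lie clear on the landing, at x≈297 and y≈140, 222, 300 and 385 in the crop. The pad is empty and the tray hasn't moved. The block goes back now.

```bash
python3 -c "
from h import *
go(.6665,-.201,.1169,np.radians(93.6))"; python3 -m crank '[[[1.5,-0.6,0,0],[3.5,-1.7,0,0],[5.6,-2.8,0,0],[7.7,-3.9,0,-0.2],[9.8,-5,0,-0.4],[11.9,-6,0,-0.5],[13.8,-6.9,0,-0.7],[15,-7.3,0,-0.72],[15.29,-7.46,0,-0.72],[15.29,-7.46,0,-0.72],[15.29,-7.46,0,-0.72]]]';  python3 -c "
from h import *
go(.6665,-.201,.0075,np.radians(93.6))"
```

```text
rows: [15.25 -7.46 -0.04] -0.72 q6 -0.74
t: 37.0
eef_pos: [0.6666, -0.2006, 0.1163]
ee_rot: [3.141, 0.0, -1.507]
force: [-0.4, 0.2, -0.4]
width: 0.0216
gripper_force: 45.0
rows: [0.01 0.   4.35] 0.01 q6 0.08
```

```bash
python3 -m crank '[[[0,0,1,0],[0,0,2,0],[0,0,3,0],[0,0,3.7,0],[0,0,4.1,0],[0,0,4.32,0],[0,0,4.32,0],[0,0,4.32,0]]]'; python3 -m crank '[[[0,0,0.03,0],[0,0,0.03,0],[0,0,0.03,0]]]'
```

```text
t: 38.0
eef_pos: [0.6674, -0.2018, 0.0093]
ee_rot: [-3.14, -0.0, -1.508]
force: [-0.3, -0.1, -1.4]
width: 0.0216
gripper_force: 45.0
t: 38.38
eef_pos: [0.6669, -0.2017, 0.008]
ee_rot: [-3.141, -0.0, -1.508]
force: [0.4, -0.1, 0.1]
width: 0.0217
gripper_force: 45.0
```

```bash
python3 -m crank '[[[0,0,0.03,0],[0,0,0.05,0],[0,0,0.05,0]]]'; python3 -m crank '[[[0,0,0.03,0],[0,0,0.03,0]]]'
```

```text
t: 38.75
eef_pos: [0.6668, -0.2017, 0.0065]
ee_rot: [3.141, 0.0, -1.508]
force: [-0.7, -0.2, -0.1]
width: 0.0216
gripper_force: 45.0
t: 39.0
eef_pos: [0.6669, -0.2017, 0.0062]
ee_rot: [-3.141, -0.0, -1.508]
force: [-1.4, 0.2, 4.0]
width: 0.0216
gripper_force: 45.0
```

```bash
python3 -m crank '[[[0,0,0,0],[0,0,0,0],[0,0,0,0],[0,0,0,0]]]' 0.53; python3 -m crank '[[[0,0,-1.5,0],[0,0,-3.5,0],[0,0,-5,0],[0,0,-5,0]]]'; python3 -c "
from h import *
p,d=arm.grab_frame('top')
g=p.max(2); P=None
m=np.zeros(g.shape,bool); m[:]=d>0
v,u=np.nonzero(m); W=world('top',m,d)
k=(W[:,2]>.0195)&(W[:,2]<.03)&(abs(W[:,1])<.03)&(abs(W[:,0]-.574)<.125)
mm=np.zeros(g.shape,np.uint8); mm[v[k],u[k]]=1
n,l,s,c=cv2.connectedComponentsWithStats(mm)
for i in range(1,n):
    if s[i,4]>30: print(s[i,4],rect(world('top',l==i,d)))
for t in('block','tray'):
    r=find(t,'top')[0];P=world('top',r['mask'],d);z=P[:,2];print(t,r['score'],rect(P),rect(P[z>np.percentile(z,97)-.008]))
go(.665,-.001,.1,np.pi/2)
"
```

```text
t: 39.5
eef_pos: [0.6668, -0.2017, 0.0057]
ee_rot: [3.141, 0.0, -1.508]
force: [-0.3, 0.4, 0.4]
width: 0.0409
gripper_force: 0.0
t: 40.0
eef_pos: [0.6691, -0.202, 0.1351]
ee_rot: [-3.135, -0.001, -1.507]
force: [-0.7, 0.5, -0.9]
width: 0.0412
gripper_force: 0.0
block 0.53 (array([ 653.5, -180.8]), array([30.6, 61.5]), 40.3) (array([ 647.8, -188.4]), array([29.2, 61. ]), 75.0)
tray 0.78 (array([ 496.2, -189.7]), array([249.9, 209.1]), 82.0) (array([ 492.8, -184.5]), array([241. , 200.2]), 82.1)
rows: [-8.01 -0.45  1.21] 0.72 q6 0.08
```

```bash
python3 -m crank '[[[-1.5,-0.1,0.3,0],[-3.5,-0.2,0.6,0.3],[-5.7,-0.3,1,0.6],[-7.4,-0.45,1.2,0.72],[-8.01,-0.45,1.21,0.72],[-8.01,-0.45,1.21,0.72],[-8.01,-0.45,1.21,0.72]]]'; python3 -c "
from h import *
p,d=arm.grab_frame('top')
cv2.imwrite('pics/t6.png',cv2.resize(p[130:280,200:400,::-1],(600,450)))
for t in ('spacer0','block','tray'):
  for x in find(t,'top')[:5 if t=='spacer0' else 1]:
    m=world('top',x['mask'],d);  print(t,x['score'],x['extent'],rect(m),rect(m[m[:,2]>.02]),m.mean(0).round(4))
go(.665,-.001,.0145,np.pi/2)"
```

```text
t: 41.02
eef_pos: [0.6653, -0.0021, 0.1002]
ee_rot: [3.141, -0.0, -1.571]
force: [-0.7, 0.5, -0.1]
width: 0.0411
gripper_force: 0.0
spacer0 0.65 [140.0, 220.4, 22.6, 38.6] (array([404.2, 294.2]), array([220.5, 109.5]), 59.4) (array([395. , 172.9]), array([2.8, 0. ]), -157.3) [0.4117 0.3539 0.0105]
spacer0 0.59 [268.5, 205.5, 11.0, 7.7] (array([542. ,  -1.6]), array([25. , 38.8]), 0.5) (array([541.7,  -1.5]), array([38.5, 24.5]), 89.4) [ 0.5417 -0.0014  0.0233]
spacer0 0.47 [268.0, 220.4, 15.3, 10.2] (array([481.9,  -4.1]), array([38.9, 27.8]), 89.8) (array([480. ,  -2.3]), array([35.1, 23.9]), 89.5) [ 0.4809 -0.0047  0.0226]
spacer0 0.46 [268.9, 183.4, 10.0, 7.7] (array([594.3,   0.9]), array([32.5,  9.8]), 88.4) (array([594.3,   0.9]), array([32.5,  9.8]), 88.4) [5.942e-01 5.000e-04 2.310e-02]
block 0.83 [326.8, 159.3, 46.4, 11.4] (array([ 667.9, -226.6]), array([ 23.5, 127.6]), 4.3) (array([ 667.9, -226.8]), array([ 23.5, 127. ]), 4.3) [ 0.6668 -0.2277  0.0234]
tray 0.86 [329.3, 190.1, 55.8, 72.7] (array([ 486.5, -248.4]), array([132.1, 211. ]), 81.0) (array([ 484.4, -243.8]), array([120.4, 199.6]), 81.8) [ 0.4844 -0.247   0.0075]
rows: [-0.05  0.02  3.44] -0.01 q6 -0.29
```

View pics/t6.png

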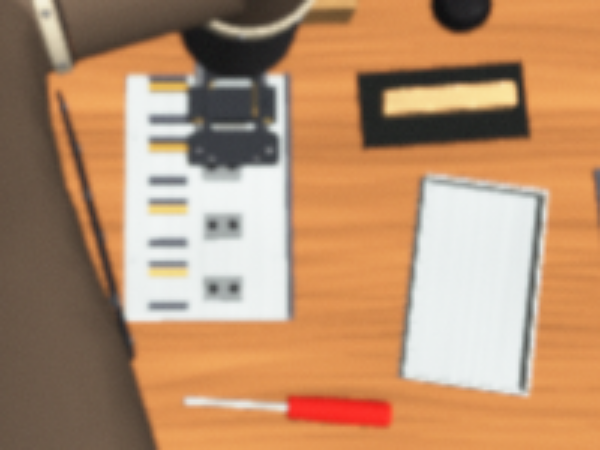

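```bash
python3 -m crank '[[[-0.05,0.02,1,0],[-0.05,0.02,2,0],[-0.05,0.02,2.9,0],[-0.05,0.02,3.42,0],[-0.05,0.02,3.42,0],[-0.05,0.02,3.42,0]]]'; python3 -m crank '[[[0,0,0,0],[0,0,0,0],[0,0,0,0],[0,0,0,0],[0,0,0,0]]]' 1 30; python3 -m crank '[[[0,0,-0.6,0],[0,0,-1.8,0],[0,0,-3,0],[0,0,-3,0]]]'; python3 -c "
from h import *
go(.5325,-.2256,.09,np.radians(81.8))"
```

```text
t: 41.98
eef_pos: [0.6656, 0.0001, 0.016]
ee_rot: [-3.14, 0.0, -1.571]
force: [0.1, -0.3, -0.5]
width: 0.0417
gripper_force: 0.0
t: 42.6
eef_pos: [0.6653, 0.0002, 0.0157]
ee_rot: [-3.141, 0.0, -1.57]
force: [-1.9, 1.7, 5.6]
width: 0.026
gripper_force: 30.0
t: 43.1
eef_pos: [0.6669, 0.0005, 0.0938]
ee_rot: [-3.136, 0.001, -1.57]
force: [0.8, -0.5, -0.7]
width: 0.0256
gripper_force: 30.0
rows: [9.04 5.38 0.11] 1.65 q6 -0.29
```

```bash
python3 -m crank '[[[1.2,0.7,0,0.2],[3,1.8,0,0.5],[4.9,2.9,0,0.9],[6.8,4,0,1.3],[8.4,5,0,1.65],[9.04,5.38,0.1,1.65],[9.04,5.38,0.1,1.65],[9.04,5.38,0.1,1.65]]]'; python3 -c "
from h import *
p,d=arm.grab_frame('top')
x=find('tray','top')[0];m=world('top',x['mask'],d);m=m[(m[:,2]>.024)&(m[:,2]<.036)];print(x['score'],x['extent'],rect(m))
p,d=arm.grab_frame('side')
x=find('tray','side')[0];m=world('side',x['mask'],d);m=m[(m[:,2]>.024)&(m[:,2]<.038)];print(x['score'],x['extent'],rect(m))
go(.5325,-.2256,.0095,np.radians(81.8))"
```

```text
t: 44.1
eef_pos: [0.5311, -0.2254, 0.0875]
ee_rot: [-3.141, 0.0, -1.714]
force: [0.3, 0.8, -0.0]
width: 0.0252
gripper_force: 30.0
0.76 [333.6, 206.1, 49.3, 57.5] (array([ 463.4, -241.5]), array([119.1, 157.3]), 81.8)
0.67 [288.4, 162.7, 71.5, 49.3] (array([ 482.9, -243.8]), array([128.2, 203.7]), 82.3)
rows: [ 0.01 -0.06  3.12] 0.01 q6 -0.08
```

Tray unmoved, so I'll lower and release.

```bash
python3 -m crank '[[[0,-0.06,0.8,0],[0,-0.06,1.6,0],[0,-0.06,2.4,0],[0,-0.06,2.9,0],[0,-0.06,3.1,0],[0,-0.06,3.1,0]]]'; python3 -m crank '[[[0,0,0,0],[0,0,0,0],[0,0,0,0]]]' 0.53; python3 -m crank '[[[0,0,-0.8,0],[0,0,-2,0],[0,0,-3.2,0],[0,0,-3.2,0]]]'; python3 -c "
from h import *
go(.604,-.001,.095,np.pi/2)"
```

```text
t: 45.05
eef_pos: [0.5322, -0.226, 0.0101]
ee_rot: [3.141, -0.0, -1.714]
force: [-0.1, -1.0, -1.0]
width: 0.0254
gripper_force: 30.0
t: 45.42
eef_pos: [0.5322, -0.2262, 0.0105]
ee_rot: [-3.141, 0.0, -1.715]
force: [-0.7, 0.0, -0.1]
width: 0.0405
gripper_force: 0.0
t: 45.92
eef_pos: [0.5338, -0.2264, 0.0929]
ee_rot: [-3.136, -0.0, -1.714]
force: [-1.2, 0.3, 0.3]
width: 0.041
gripper_force: 0.0
rows: [-9.33 -1.49 -0.08] -1.64 q6 -0.08
```

```bash
python3 -m crank '[[[-1.2,-0.2,0,-0.2],[-3,-0.5,0,-0.5],[-5,-0.8,0,-0.9],[-7,-1.1,0,-1.3],[-8.7,-1.4,0,-1.64],[-9.33,-1.49,0,-1.64],[-9.33,-1.49,0,-1.64],[-9.33,-1.49,0,-1.64]]]'; python3 -c "
from h import *
p,d=arm.grab_frame('top')
for x in find('spacer0','top')[:5]:
    m=world('top',x['mask'],d);  print(x['score'],rect(m),m.mean(0).round(4))
go(.6035,-.001,.0155,np.pi/2)"
```

```text
t: 46.92
eef_pos: [0.6017, -0.0015, 0.0897]
ee_rot: [3.141, -0.0, -1.572]
force: [0.3, -0.5, -0.7]
width: 0.0413
gripper_force: 0.0
0.52 (array([ 672.1, -226.2]), array([ 31. , 128.2]), 3.1) [ 0.6677 -0.2245  0.0219]
rows: [-0.03 -0.07  2.98] -0.02 q6 -0.32
```

```bash
python3 -m crank '[[[0,-0.06,1,0],[0,-0.06,2,0],[0,-0.06,2.6,0],[0,-0.06,2.98,0],[0,-0.06,2.98,0],[0,-0.06,2.98,0]]]'; python3 -m crank '[[[0,0,0,0],[0,0,0,0],[0,0,0,0],[0,0,0,0],[0,0,0,0]]]' 1 30; python3 -m crank '[[[0,0,-0.6,0],[0,0,-1.8,0],[0,0,-3,0],[0,0,-3,0]]]'; python3 -c "
from h import *
go(.4434,-.2128,.09,np.radians(81.8))"
```

```text
t: 47.78
eef_pos: [0.6044, -0.0005, 0.0163]
ee_rot: [-3.14, 0.0, -1.571]
force: [0.1, -0.3, 1.5]
width: 0.0413
gripper_force: 0.0
t: 48.4
eef_pos: [0.6039, -0.0005, 0.016]
ee_rot: [-3.141, 0.0, -1.571]
force: [-1.6, 1.3, 5.0]
width: 0.0255
gripper_force: 30.0
t: 48.9
eef_pos: [0.6057, -0.0002, 0.094]
ee_rot: [-3.136, 0.001, -1.571]
force: [-0.3, -0.3, -0.7]
width: 0.0258
gripper_force: 30.0
rows: [8.5  6.49 0.12] 1.64 q6 -0.32
```

```bash
python3 -m crank '[[[1.2,0.9,0,0.2],[3,2.3,0,0.5],[4.8,3.7,0,0.9],[6.5,5,0,1.3],[7.9,6,0,1.64],[8.5,6.49,0.1,1.64],[8.5,6.49,0.1,1.64],[8.5,6.49,0.1,1.64]]]'; python3 -c "
from h import *
p,d=arm.grab_frame('side')
x=find('tray','side')[0];m=world('side',x['mask'],d);m=m[(m[:,2]>.024)&(m[:,2]<.038)];print(x['score'],x['extent'],rect(m))
go(.4434,-.2128,.0095,np.radians(81.8))"
```

```text
t: 49.9
eef_pos: [0.4421, -0.2127, 0.0881]
ee_rot: [-3.141, -0.0, -1.714]
force: [-1.2, -0.4, -1.4]
width: 0.0256
gripper_force: 30.0Traceback (most recent call last):
  File "<string>", line 4, in <module>
    x=find('tray','side')[0];m=world('side',x['mask'],d);m=m[(m[:,2]>.024)&(m[:,2]<.038)];print(x['score'],x['extent'],rect(m))
      ~~~~~~~~~~~~~~~~~~~^^^
IndexError: list index out of range
```

```bash
python3 -c "
from h import *
for c in('side','top'):
  p,d=arm.grab_frame(c)
  for x in find('tray',c)[:1]:m=world(c,x['mask'],d);m=m[(m[:,2]>.024)&(m[:,2]<.038)];print(c,x['score'],x['extent'],rect(m))
go(.4434,-.2128,.0095,np.radians(81.8))"
```

```text
side 0.74 [286.2, 158.2, 74.7, 51.3] (array([ 482.9, -244. ]), array([127.2, 204.5]), 81.6)
top 0.87 [329.5, 192.6, 52.0, 68.9] (array([ 484.2, -243.8]), array([119.1, 199.5]), 81.6)
rows: [ 0.   -0.07  3.14] 0.0 q6 -0.1
```

```bash
python3 -m crank '[[[0,-0.06,0.8,0],[0,-0.06,1.6,0],[0,-0.06,2.4,0],[0,-0.06,2.9,0],[0,-0.06,3.12,0],[0,-0.06,3.12,0]]]'; python3 -m crank '[[[0,0,0,0],[0,0,0,0],[0,0,0,0]]]' 0.53; python3 -m crank '[[[0,0,-0.8,0],[0,0,-2,0],[0,0,-3.2,0],[0,0,-3.2,0]]]'; python3 -c "
from h import *
go(.5425,-.0015,.092,np.pi/2)"
```

```text
t: 50.95
eef_pos: [0.443, -0.2132, 0.01]
ee_rot: [3.141, -0.0, -1.714]
force: [-0.5, 0.8, 0.7]
width: 0.0253
gripper_force: 30.0
t: 51.32
eef_pos: [0.4431, -0.2133, 0.0104]
ee_rot: [-3.141, 0.0, -1.715]
force: [-0.6, 0.2, -0.1]
width: 0.0406
gripper_force: 0.0
t: 51.82
eef_pos: [0.4446, -0.2135, 0.0925]
ee_rot: [-3.137, 0.0, -1.714]
force: [0.3, 0.4, -0.3]
width: 0.0411
gripper_force: 0.0
rows: [-8.95 -2.67  0.03] -1.64 q6 -0.1
```

```bash
python3 -m crank '[[[-1.2,-0.4,0,-0.2],[-3,-0.9,0,-0.5],[-5,-1.5,0,-0.9],[-7,-2.1,0,-1.3],[-8.4,-2.5,0,-1.64],[-8.95,-2.67,0,-1.64],[-8.95,-2.67,0,-1.64],[-8.95,-2.67,0,-1.64]]]'; python3 -c "
from h import *
go(.5425,-.0015,.0155,np.pi/2)"
```

```text
t: 52.82
eef_pos: [0.5402, -0.0022, 0.0897]
ee_rot: [3.141, -0.0, -1.572]
force: [-1.2, 0.1, 0.9]
width: 0.041
gripper_force: 0.0
rows: [-0.03 -0.09  2.97] -0.02 q6 -0.36
```

```bash
python3 -m crank '[[[0,-0.06,1,0],[0,-0.06,2,0],[0,-0.06,2.6,0],[0,-0.06,2.98,0],[0,-0.06,2.98,0],[0,-0.06,2.98,0]]]'; python3 -m crank '[[[0,0,0,0],[0,0,0,0],[0,0,0,0],[0,0,0,0],[0,0,0,0]]]' 1 30; python3 -m crank '[[[0,0,-0.6,0],[0,0,-1.8,0],[0,0,-3,0],[0,0,-3,0]]]'; python3 -c "
from h import *
go(.5253,-.2751,.09,np.radians(81.8))"
```

```text
t: 53.58
eef_pos: [0.543, -0.0013, 0.0162]
ee_rot: [-3.141, 0.0, -1.571]
force: [0.1, 0.5, 0.2]
width: 0.0409
gripper_force: 0.0
t: 54.2
eef_pos: [0.5427, -0.0012, 0.016]
ee_rot: [-3.141, 0.0, -1.571]
force: [-1.7, -0.0, 5.0]
width: 0.0257
gripper_force: 30.0
t: 54.7
eef_pos: [0.5443, -0.0009, 0.0937]
ee_rot: [-3.136, 0.001, -1.571]
force: [0.3, -0.1, -0.7]
width: 0.0257
gripper_force: 30.0
rows: [10.97  0.76  0.13] 1.64 q6 -0.36
```

```bash
python3 -m crank '[[[1.5,0.1,0,0.2],[3.7,0.3,0,0.5],[6,0.4,0,0.9],[8.2,0.6,0,1.3],[10.2,0.7,0,1.64],[10.97,0.76,0.1,1.64],[10.97,0.76,0.1,1.64],[10.97,0.76,0.1,1.64]]]'; python3 -c "
from h import *
for c in('side','top'):
  p,d=arm.grab_frame(c)
  for x in find('tray',c)[:1]:m=world(c,x['mask'],d);m=m[(m[:,2]>.024)&(m[:,2]<.038)];print(c,x['score'],x['extent'],rect(m))
go(.5253,-.2751,.0095,np.radians(81.8))"
```

```text
t: 55.7
eef_pos: [0.5232, -0.2748, 0.0878]
ee_rot: [3.141, 0.0, -1.714]
force: [-0.4, 0.5, -0.0]
width: 0.0256
gripper_force: 30.0
side 0.78 [288.6, 157.9, 73.6, 48.1] (array([ 481.9, -243. ]), array([126.7, 206.6]), 80.7)
rows: [ 0.01 -0.07  3.15] 0.01 q6 0.01
```

```bash
python3 -m crank '[[[0,-0.06,0.8,0],[0,-0.06,1.6,0],[0,-0.06,2.4,0],[0,-0.06,2.9,0],[0,-0.06,3.12,0],[0,-0.06,3.12,0]]]'; python3 -m crank '[[[0,0,0,0],[0,0,0,0],[0,0,0,0]]]' 0.53; python3 -m crank '[[[0,0,-0.8,0],[0,0,-2,0],[0,0,-3.2,0],[0,0,-3.2,0]]]'; python3 -c "
from h import *
go(.480,-.0015,.092,np.pi/2)"
```

```text
t: 56.65
eef_pos: [0.5249, -0.2757, 0.0101]
ee_rot: [3.141, -0.0, -1.714]
force: [0.2, -0.7, 0.2]
width: 0.0256
gripper_force: 30.0
t: 57.02
eef_pos: [0.525, -0.2759, 0.0105]
ee_rot: [-3.141, -0.0, -1.715]
force: [-0.0, 0.0, -0.6]
width: 0.0408
gripper_force: 0.0
t: 57.52
eef_pos: [0.5265, -0.2763, 0.0929]
ee_rot: [-3.136, -0.001, -1.714]
force: [0.3, 0.5, 0.5]
width: 0.0411
gripper_force: 0.0
rows: [-1.061e+01  3.410e+00  1.000e-02] -1.64 q6 0.01
```

```bash
python3 -m crank '[[[-1.5,0.5,0,-0.2],[-3.6,1.2,0,-0.5],[-5.8,1.9,0,-0.9],[-8,2.6,0,-1.3],[-9.9,3.2,0,-1.64],[-10.61,3.41,0,-1.64],[-10.61,3.41,0,-1.64],[-10.61,3.41,0,-1.64]]]'; python3 -c "
from h import *
go(.480,-.0015,.0155,np.pi/2)"
```

```text
t: 58.52
eef_pos: [0.4782, -0.0015, 0.0898]
ee_rot: [3.141, -0.0, -1.571]
force: [-0.0, 0.2, 0.0]
width: 0.0415
gripper_force: 0.0
rows: [ 0.   -0.07  2.97] -0.01 q6 -0.41
```

```bash
python3 -m crank '[[[0,-0.06,1,0],[0,-0.06,2,0],[0,-0.06,2.6,0],[0,-0.06,2.98,0],[0,-0.06,2.98,0],[0,-0.06,2.98,0]]]'; python3 -m crank '[[[0,0,0,0],[0,0,0,0],[0,0,0,0],[0,0,0,0],[0,0,0,0]]]' 1 30; python3 -m crank '[[[0,0,-0.6,0],[0,0,-1.8,0],[0,0,-3,0],[0,0,-3,0]]]'; python3 -c "
from h import *
go(.4362,-.2623,.09,np.radians(81.8))"
```

```text
t: 59.28
eef_pos: [0.4804, -0.0012, 0.016]
ee_rot: [-3.141, 0.0, -1.572]
force: [-0.8, 0.1, -0.3]
width: 0.0414
gripper_force: 0.0
t: 59.9
eef_pos: [0.4801, -0.0009, 0.016]
ee_rot: [-3.141, 0.0, -1.571]
force: [-1.5, 0.9, 6.2]
width: 0.0253
gripper_force: 30.0
t: 60.4
eef_pos: [0.4814, -0.0005, 0.0926]
ee_rot: [-3.137, 0.002, -1.571]
force: [-0.2, 0.7, -0.3]
width: 0.0253
gripper_force: 30.0
rows: [10.47  1.81  0.08] 1.64 q6 -0.41
```

```bash
python3 -m crank '[[[1.5,0.2,0,0.2],[3.6,0.6,0,0.5],[5.8,1,0,0.9],[8,1.4,0,1.3],[9.8,1.7,0,1.64],[10.47,1.81,0.1,1.64],[10.47,1.81,0.1,1.64],[10.47,1.81,0.1,1.64]]]'; python3 -c "
from h import *
for c in('side','top'):
  p,d=arm.grab_frame(c)
  for x in find('tray',c)[:1]:m=world(c,x['mask'],d);m=m[(m[:,2]>.024)&(m[:,2]<.038)];print(c,x['score'],x['extent'],rect(m))
go(.4362,-.2623,.0095,np.radians(81.8))"
```

```text
t: 61.4
eef_pos: [0.4344, -0.2621, 0.0876]
ee_rot: [3.141, 0.0, -1.714]
force: [1.6, 0.1, -0.1]
width: 0.0255
gripper_force: 30.0
side 0.89 [286.5, 158.4, 71.9, 50.3] (array([ 482.1, -244. ]), array([126.9, 203.8]), 82.2)
top 0.68 [326.7, 154.4, 47.9, 17.5] (array([ 668.2, -225.8]), array([ 22.2, 127. ]), 3.3)
rows: [ 0.01 -0.05  3.15] 0.01 q6 0.01
```

```bash
python3 -m crank '[[[0,-0.06,0.8,0],[0,-0.06,1.6,0],[0,-0.06,2.4,0],[0,-0.06,2.9,0],[0,-0.06,3.12,0],[0,-0.06,3.12,0]]]'; python3 -m crank '[[[0,0,0,0],[0,0,0,0],[0,0,0,0]]]' 0.53; python3 -m crank '[[[0,0,-1,0],[0,0,-3,0],[0,0,-5,0],[0,0,-7,0],[0,0,-8,0],[0,0,-8,0]]]'; python3 -c "
from h import *
go(.31,-.50,.22)"
```

```text
t: 62.35
eef_pos: [0.4361, -0.2629, 0.0101]
ee_rot: [3.141, -0.0, -1.714]
force: [-0.2, 0.1, -0.8]
width: 0.0255
gripper_force: 30.0
t: 62.72
eef_pos: [0.4362, -0.2631, 0.0105]
ee_rot: [-3.141, -0.0, -1.715]
force: [-1.2, -0.3, 0.6]
width: 0.0406
gripper_force: 0.0
t: 63.48
eef_pos: [0.4371, -0.2633, 0.2126]
ee_rot: [-3.137, -0.0, -1.714]
force: [0.5, 0.2, -1.4]
width: 0.0413
gripper_force: 0.0
rows: [10.1   3.68 -0.31] 0.0 q6 0.01
```

```bash
python3 -m crank '[[[1,0.4,-0.2,0],[2.8,1,-0.3,0],[4.8,1.8,-0.3,0],[6.8,2.5,-0.3,0],[8.8,3.2,-0.3,0],[10.1,3.68,-0.3,0],[10.1,3.68,-0.3,0],[10.1,3.68,-0.3,0]]]'; python3 -c "
from h import *
p,d=arm.grab_frame('top'); cv2.imwrite('pics/t9.png',cv2.resize(p[:,:,::-1],(800,600)))
for t in ('block','tray','sleeve'):
  for x in find(t,'top')[:1]:
    m=world('top',x['mask'],d);  print(t,x['score'],rect(m),rect(m[m[:,2]>.02]))
"
```

```text
t: 64.47
eef_pos: [0.3084, -0.4993, 0.2166]
ee_rot: [3.14, 0.001, -1.715]
force: [1.0, -0.5, 0.3]
width: 0.041
gripper_force: 0.0
block 0.68 (array([ 668.1, -226.6]), array([ 22.9, 128.5]), 3.3) (array([ 668.1, -226.6]), array([ 22.9, 128.5]), 3.3)
tray 0.61 (array([ 486.4, -249.2]), array([131.8, 206.4]), 81.2) (array([ 484.5, -244.1]), array([120., 200.]), 81.7)
sleeve 0.4 (array([ 459.4, -450.1]), array([26.9, 78.2]), 0.5) (array([ 459.1, -427.1]), array([27.3, 31.3]), 3.0)
```

View pics/t9.png

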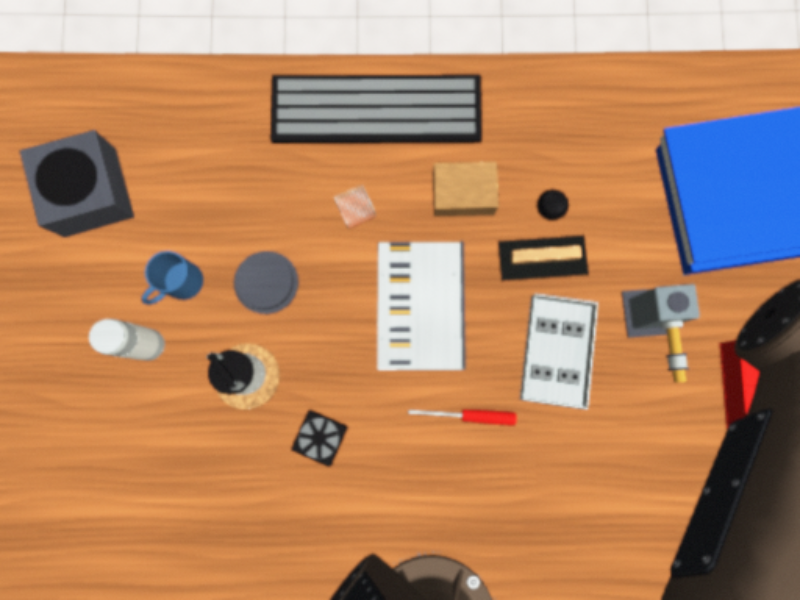

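Everything is in place. The four spacers are in the tray (545–570, 325–375), the block is on its pad (545,255), and the canister stands on the mat (240,372). The sleeve is forward (678,360) and the bystanders haven't moved.

```bash
python3 -c "
from station import arm
print(arm.job_done())"
```

```text
the job is handed in; nothing more can be done
None
```

The job is done and handed in at about 65 s of the 208 s allowed: the line was vented first, the canister is upright on the cork mat, all four spacers are in the tray, and the block is back on its pad.

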